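Seat an empty reel's axle in the rewinder stand

ROBOT

A 6-joint arm with a two-finger parallel gripper is mounted at the origin on the work surface. World frame = base frame: x ahead of the robot, y to its left, z up, the work surface at z = 0. Lengths are in mm, angles in rad, forces in N, time in s.
With the tool pointing down it reaches from about 350 to 775 mm from the base axis. Payload 7.3 kg.
Tool frame: the origin (TCP) lies midway between the tips of the shut fingers; the grasp point (between the pads) lies 19 mm behind it (bot.tcp_to_grasp is the distance from the TCP to the grasp point, in mm); z points along the fingers, y is the line along which they close (so a half turn about z gives the same grasp; the last joint's range is limited). The gripper opens to 92 mm and grips with 3 to 60 N. Pads are 19 mm wide; open, the fingers measure 130 mm over their backs; the gripper's body (75 mm by 190 mm) begins 47 mm behind the grasp point.
Start: joints at [-1.289, 0.342, 1.524, -0, 1.275, -0.146], TCP at [217.831, -477.697, 226.741] pointing down, gripper open.
Joint ranges: [-2.53, 2.53], [-0.77, 2.02], [0.04, 2.7], [-1, 4.14], [0.28, 2.66], [-3.11, 3.11]. Speed limits (rad/s): [2.57, 2.57, 3.14, 3.14, 3.14, 3.14].

INTERFACE

Orientations are given as [roll, pitch, yaw] about the fixed x, y, z axes, in that order (R = Rz(yaw) Ry(pitch) Rx(roll)).
In Python, from plant import bot, viewer gives the robot as it stands. The module is installed in compiled form; this text tells all that it offers.
- The arm moves only by the shell command python3 -m handwheel 'ROWS'. ROWS is text: rows parted by semicolons, each of 7 numbers parted by spaces: the shift along the tool's x, y, z scaled (see below), then the turn, a rotation vector about the tool's x, y, z scaled (see below), then the opening, from -1 (shut) to 1 (fully open), so that 0 is half open. In form: tx ty tz rx ry rz gripper; .... A call has 1 to 8 rows; each row is the pose to reach, as a shift and turn from the pose commanded when the call began, along the tool's axes at that moment, turning the shorter way round; what a row does not reach only later rows make up. The controller multiplies each number of a shift by 10 cm and each number of a turn by pi rad. A row lasts 1/12 s, in which the tool goes at most 41.7 mm and 7.16 degrees, less where a joint would pass 70% of its speed; a pose out of reach is approached as far as the arm can. A call with a number of a shift or a turn outside -1 to 1 is refused whole. A call with a gripper value outside its range is refused whole. The fingers move at their own pace and stop on an object; the grip force is fixed at half the most. Time passes only in rows, so rows that repeat a pose let the fingers close. It gives the time, the measured TCP pose, the force, the opening and the grip force at its end, in the units of the state.
- bot.get_obs(): the state, without advancing time (a new reading comes with each control period).
- viewer.capture(name): name is "side" or "top"; returns a dict with "frame" (480x640x3 uint8, red, green, blue), "fov_y" (degrees; the focal length in pixels is half the picture's height over the tangent of half this angle, whatever the lens; pixels are square), "cx", "cy" (the principal point, pixels), "dist_coeffs" ([k1, k2, p1, p2, k3] as OpenCV has them; the pictures are not rectified), "T" (4x4, takes a point from camera to world coordinates). Camera axes: x right, y down, z forward; pixel columns grow to the right and rows downward; lengths in mm; the calibration is good to about 2 mm. A picture is of the moment at which its call begins. There is no depth.
- bot.close_job(): hands the job in; it is judged then, once.
Trained networks look in a picture, given as the dict that the camera call returned (one of the last four; its "shot" number tells which), for a name from the list of things; names that differ only in an ending like _2 or _b are one class to them, and where a whole thing is asked for, a point or a joint stands for the part that bears it (a point fixed in the world has none). Each returns a list of dicts, best first, with "score" (0 to 1); they miss things now and then, are a little off and sometimes report something else, mostly with a low value. They report only what shows in the picture. A call takes as long as a camera call. They do not tell look-alikes from the thing itself.
- viewer.recognise(target, picture): "centre" ([column, row] in pixels, amid what is visible of it).
- viewer.cut_out(target, picture): "pixels" (480x640 bool, what is visible of it) and "centre" ([column, row] in pixels, amid what is visible of it).
The state is a dict: "time": time; "joint_positions": joint angles; "dq": joint speeds; "tau": joint torques, N m; "tool_pos": TCP position; "tcp_rot": TCP orientation; "contact_force": force on the tool from outside, world axes, zero at the start; "moment": the same for the moment, N m; "grip_width": finger opening in mm; "finger_force": force on a finger pad.
Only numpy, scipy, OpenCV 4.12 (cv2) and the standard library are available. Lean on these libraries where they do the work, as an engineer would, in place of code of your own. Each camera call takes 0.05 s, during which the arm holds its last target. There are 200 camera calls.

TASK

Lift the empty filament reel off its blue cradle and lower its steel axle into the two open slots of the orange rewinder stand, past the spring plungers, until both ends bottom evenly with the reel midway between the uprights. The uprights have been clamped somewhere unknown along their rails, so find the slots by feel; be gentle (never press the reel on the stand with more than 40 N), keep hold of the reel until it is fully home, then let go. Leave the jar, bin and scraper alone.

Things in the scene. Friction and masses are not known exactly. Their poses are not given: they have to be found in the camera images.
- reel_center (a point): Centre of the loose empty reel, 0.24 to 0.38 kg: two grey flanges 110 mm across, 50 mm over their outer faces (grip from above across the flanges, near the top rim), on a fixed steel axle 12 mm thick, 170 mm long, so 60 mm sticks out each side. Its y axis is the axle; x and z turn as it rolls. On the cradle it is 70 mm up. It can swing in a rim grip.
- stand: Rewinder stand, fixed. Origin: centre of the underside of its black base, 190 x 190 x 10 mm; z up; the seated axle lies along y. Two orange uprights 12 mm thick, centred at y = +68 and -68 mm, stand on one carriage clamped at an unreported offset d along x, anywhere from -50 to +50 mm, the same for both; it does not give. Each has a slot 14.5 mm wide, centred at x = d, open at the top.
- mid_left (a point): Point fixed to the stand's base at x 0, y +68 mm, 80 mm up, axes as the stand's: the seated axle's height (slot floors are flat, 74 mm up); the left slot lies within 50 mm of it along x. On the -x side of each slot is a low lip, top 98 mm up; on the +x side a tall horn, top 132 mm up, flush with the slot wall: an axle held just above the lips and moved to +x meets both horns.
- mid_right (a point): The same point for the right slot, y -68 mm. In each slot a brass ball plunger (10 mm ball, 2 N/mm spring) sticks 4.5 mm out of the lip's wall, centred 87 mm up. The reel's weight alone does not pass the plungers; pushing past both takes about 4 to 12 N more. Once past, the axle drops onto the floors and the push rises steeply.
- cradle: Blue cradle fixed to the table, 110 x 66 mm, two rails 24 mm high along its y on which the reel's flanges rest. Origin: centre of its underside; z up; the reel's axle starts along its y.
- resin_jar: White jar with a paper label, 60 mm across, 110 mm tall, origin at the centre of its underside. Bystander.
- parts_bin: Clear open bin 90 x 130 x 45 mm, origin at the centre of its underside. Bystander.
- scraper: Scraper lying on the table, its length along its own x, origin under its middle. Bystander.
Not all that is in view belongs to the job. Of the things that look like the part that bears reel_center, the smallest one is meant.

How it is judged (in metres and radians):
On the way, in this order (a step that is already met when the one before it is completed fails the run):
1. the reel is lifted well clear of the cradle (height (world z) of reel_center above 0.12 m and contact force between cradle and reel below 0.1 N), for 0.2 s.
2. the axle is fully home in both slots while the fingers still hold the reel (z of reel_center in the frame of stand between 0.076 and 0.0822 m and x of reel_center in the frame of stand between -0.055 and 0.055 m and y of reel_center in the frame of stand between -0.008 and 0.008 m and angle between the y axis of reel_center and the y axis of stand, either way round below 0.03 rad and contact force between each of stand, the fingers and reel above 1 N), for 0.2 s.
At the end, for the whole second after the job is handed in: The axle lies on the floors of both slots (reel centre 76 to 82.2 mm above the stand's underside, within 55 mm of the stand's middle along x), square to the stand within 0.03 rad, the reel midway between the uprights within 8 mm, resting on the stand, let go and at rest (z of reel_center in the frame of stand between 0.076 and 0.0822 m and x of reel_center in the frame of stand between -0.055 and 0.055 m and y of reel_center in the frame of stand between -0.008 and 0.008 m and angle between the y axis of reel_center and the y axis of stand, either way round below 0.03 rad and contact force between stand and reel above 1 N and linear speed of reel below 0.01 m/s); the robot touches nothing.
It fails at once if the reel is pressed on the stand with more than 40 N (contact force between stand and reel above 40 N).
It fails at once if resin jar is disturbed (distance of resin_jar from where it was at the start of the episode above 0.02 m).
It fails at once if parts bin is disturbed (distance of parts_bin from where it was at the start of the episode above 0.02 m).
It fails at once if scraper is disturbed (distance of scraper from where it was at the start of the episode above 0.02 m).
It also fails if it takes over 58 s, if anything falls off the work surface, if the arm or the gripper's body presses on something with over 40 N, if the wrist force passes 120 N, or if a joint passes its speed limit or range.

## Working session

There is one attempt and no reset: what is moved stays moved. The work goes in short steps, Python scripts to look and compute and a shell command to move; the robot and the scene stay as the last step left them, time stands still between calls to the robot, and variables do not carry over. Pictures are saved under pics/ and viewed, at most 10 in all, crops included, and the job is handed in when it is done.

```bash
mkdir -p pics; python3 - <<'E'
from plant import bot, viewer
import cv2,numpy as np
o=bot.get_obs();print({k:np.round(v,3) for k,v in o.items()})
for n in("top","side"):
    p=viewer.capture(n);cv2.imwrite(f"pics/{n}0.png",p["frame"][:,:,::-1])
    print(n,p["fov_y"],p["cx"],p["cy"],p["dist_coeffs"],np.round(p["T"],3).tolist())
    for t in("reel_center","stand","cradle","resin_jar","parts_bin","scraper"):
        print(t,[(round(d["score"],2),np.round(d["centre"]).tolist()) for d in viewer.recognise(t,p)])
E
```

```text
{'time': np.float64(0.0), 'joint_positions': array([-1.289,  0.343,  1.525, -0.   ,  1.275, -0.146]), 'dq': array([-0.   ,  0.001,  0.   , -0.   ,  0.001, -0.002]), 'tau': array([ 1.0000e-03, -4.3124e+01, -2.4422e+01,  7.2000e-02,  5.6000e-02,
       -0.0000e+00]), 'tool_pos': array([ 217.709, -477.277,  226.04 ]), 'tcp_rot': array([-3.14 , -0.   ,  0.428]), 'contact_force': array([ 0.238, -0.249,  0.018]), 'moment': array([-0.027, -0.013, -0.025]), 'finger_force': np.float64(0.0), 'grip_width': np.float64(91.798)}
top 49.277969252889875 319.95570368176124 244.8252236079335 [-0.08648753  0.          0.          0.          0.        ] [[-0.002, -0.997, 0.082, 476.956], [-1.0, 0.003, 0.004, -41.208], [-0.004, -0.082, -0.997, 1153.094], [0.0, 0.0, 0.0, 1.0]]
reel_center [(0.7, [381.0, 272.0]), (0.66, [461.0, 203.0]), (0.57, [470.0, 341.0]), (0.37, [214.0, 248.0]), (0.28, [294.0, 146.0])]
stand [(0.74, [219.0, 248.0])]
cradle [(0.56, [372.0, 286.0]), (0.3, [380.0, 274.0]), (0.24, [373.0, 189.0])]
resin_jar [(0.82, [295.0, 145.0])]
parts_bin [(0.64, [232.0, 156.0])]
scraper [(0.77, [370.0, 190.0])]
side 49.89789510892158 321.271183355367 238.77525133563313 [-0.12068805  0.          0.          0.          0.        ] [[0.992, -0.067, 0.104, 467.455], [-0.123, -0.477, 0.87, -916.451], [-0.009, -0.876, -0.482, 568.88], [0.0, 0.0, 0.0, 1.0]]
reel_center [(0.74, [204.0, 358.0]), (0.72, [290.0, 284.0]), (0.55, [396.0, 329.0])]
stand [(0.8, [306.0, 215.0])]
cradle [(0.81, [296.0, 314.0])]
resin_jar [(0.88, [413.0, 231.0]), (0.47, [302.0, 220.0])]
parts_bin [(0.95, [386.0, 219.0]), (0.55, [296.0, 317.0])]
scraper [(0.67, [450.0, 295.0]), (0.28, [303.0, 217.0])]
```

```bash
ls
```

```text
pics
```

View pics/top0.png

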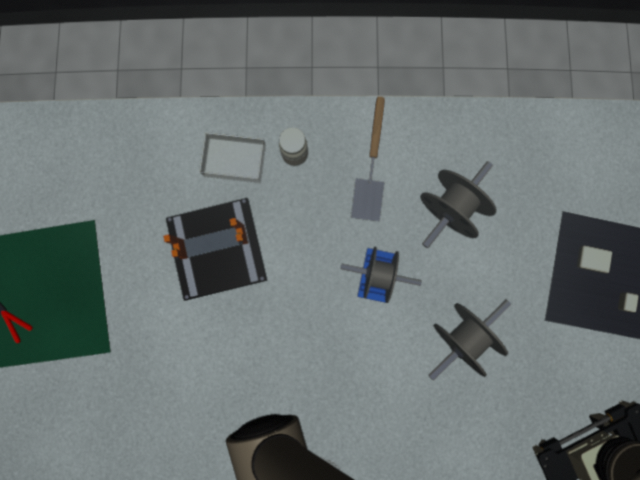

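View pics/side0.png

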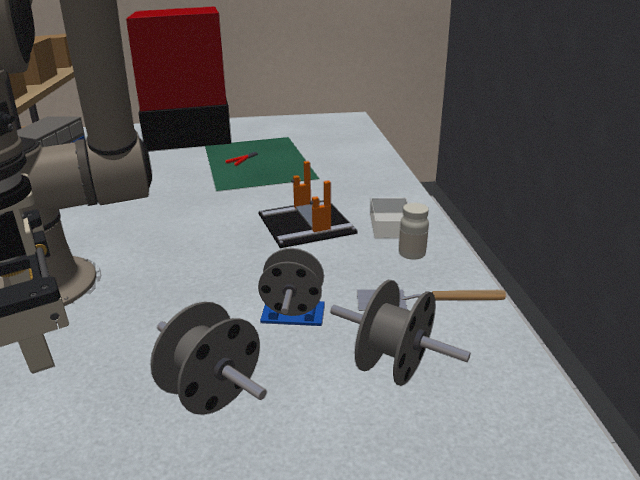

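Top view, things that could be taken for the reel: (381,272), on the blue cradle and smallest; (461,203), larger; (470,341), larger. I choose (381,272). The stand is at (216,249), with its tall horns on the far (+x) side. I'll check the choice in a crop and measure.

```bash
cat > h.py <<'E'
import cv2,numpy as np
from plant import bot,viewer
from scipy.spatial.transform import Rotation as R
def K(p):
    f=240/np.tan(np.radians(p["fov_y"]/2));return np.array([[f,0,p["cx"]],[0,f,p["cy"]],[0,0,1.]])
def lift(p,uv,z):
    uv=np.array(uv,float).reshape(-1,1,2);n=cv2.undistortPoints(uv,K(p),np.array(p["dist_coeffs"]))[:,0]
    T=np.array(p["T"]);d=np.c_[n,np.ones(len(n))]@T[:3,:3].T
    return T[:3,3]+d*((z-T[2,3])/d[:,2])[:,None]
def proj(p,X):
    Ti=np.linalg.inv(np.array(p["T"]));return cv2.projectPoints(np.array(X,float).reshape(-1,3),cv2.Rodrigues(Ti[:3,:3])[0],Ti[:3,3],K(p),np.array(p["dist_coeffs"]))[0][:,0]
E
python3 - <<'E'
from h import *
p=viewer.capture("top");s=viewer.capture("side")
f=p["frame"][:,:,::-1]
a=cv2.resize(f[225:325,320:440],None,fx=4,fy=4,interpolation=3);b=cv2.resize(f[190:310,155:275],(400,400),interpolation=3)
g=s["frame"][:,:,::-1];c=cv2.resize(g[150:250,250:360],(440,400),interpolation=3);d=cv2.resize(g[240:330,250:330],(355,400),interpolation=3)
cv2.imwrite("pics/crop.png",np.r_[np.c_[a[:,:480],b[:,:400]][:,:795][:300*2], ][:400][:, :795]); cv2.imwrite("pics/crop2.png",np.c_[c,d])
for e in(lift(p,[[342,267],[420,282]],70),lift(p,[[166,217],[248,199],[266,281],[185,300]],10)):
    print(np.round(e,1),np.round(e.mean(0),1))
    dd=np.diff(e,axis=0);print(np.linalg.norm(dd,axis=1),np.degrees(np.arctan2(dd[:,1],dd[:,0])))
E
```

```text
Traceback (most recent call last):
ValueError: all the input array dimensions except for the concatenation axis must match exactly, but along dimension 1, the array at index 0 has size 480 and the array at index 1 has size 400
```

```bash
python3 - <<'E'
from h import *
p=viewer.capture("top");s=viewer.capture("side")
f=p["frame"][:,:,::-1]
a=cv2.resize(f[222:322,330:430],(400,400),interpolation=3);b=cv2.resize(f[190:310,155:275],(400,400),interpolation=3)
g=s["frame"][:,:,::-1];c=cv2.resize(g[150:250,250:360],(440,400),interpolation=3);d=cv2.resize(g[240:330,250:330],(355,400),interpolation=3)
cv2.imwrite("pics/crop.png",np.hstack([a,b])); cv2.imwrite("pics/crop2.png",np.hstack([c,d]))
for e in(lift(p,[[342,267],[420,282]],70),lift(p,[[166,217],[248,199],[266,281],[185,300]],10)):
    print(np.round(e,1),np.round(e.mean(0),1))
    dd=np.diff(e,axis=0);print(np.linalg.norm(dd,axis=1),np.degrees(np.arctan2(dd[:,1],dd[:,0])))
E
```

```text
[[ 519.4  -82.1   70. ]
 [ 487.8 -243.6   70. ]] [ 503.6 -162.8   70. ]
[164.50798529] [-101.07302183]
[[633.4 305.6  10. ]
 [672.7 122.8  10. ]
 [491.6  81.7  10. ]
 [450.  259.6  10. ]] [562.  192.4  10. ]
[187.01662108 185.76944623 182.68040873] [ -77.86968339 -167.21426072  103.14581716]
```

View pics/crop.png

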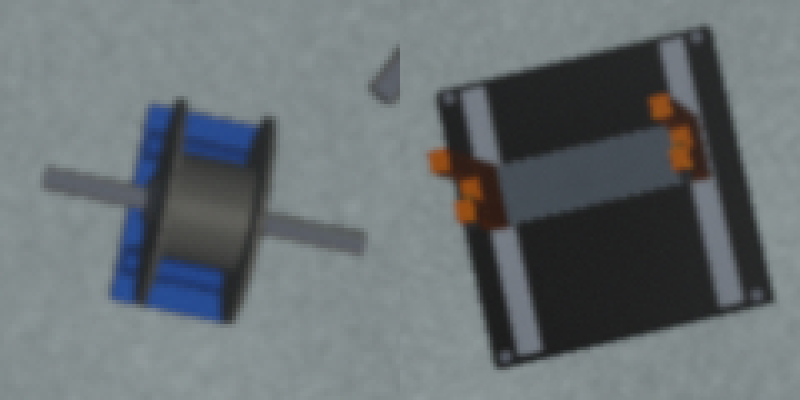

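View pics/crop2.png

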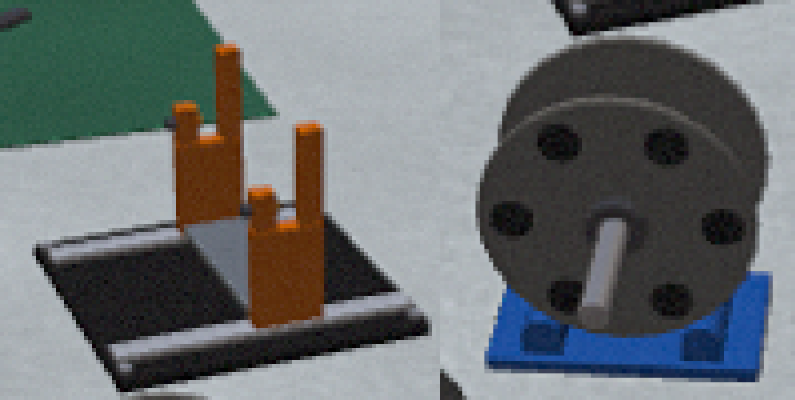

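```bash
python3 - <<'E'
from h import *
p=viewer.capture("top")
e=lift(p,[[340.8,266.5],[421.2,282.5]],70);c=lift(p,[[165.9,217.3],[248.1,197.9],[267,279.7],[184.2,300.4]],10)
C=c.mean(0);v=(c[0]-c[3])+(c[1]-c[2]);yaw=np.arctan2(v[1],v[0]);w=(c[0]-c[1])+(c[3]-c[2]);yaw2=np.arctan2(-w[0],w[1])
print("reel",e,e.mean(0),np.linalg.norm(e[0]-e[1]),"yaw",np.arctan2(-(e[0]-e[1])[0],(e[0]-e[1])[1]))
print("stand",C,yaw,yaw2,np.linalg.norm(v)/2,np.linalg.norm(w)/2)
y=(yaw+yaw2)/2;M=np.array([[np.cos(y),np.sin(y)],[-np.sin(y),np.cos(y)]])
for n,uv,z in(("floor",[[176,246.1],[239,230.5]],74),("horn",[[166.4,238],[233,221.8]],132),("lip",[[174.5,253.3],[239.3,237.1]],98)):
    print(n,(lift(p,uv,z)[:,:2]-C[:2])@M.T)
s=viewer.capture("side")
# side: same checks; crop2 scale .25, offset (250,150)
for n,uv,z in(("horn",[[307,161],[327,181]],132),("lip",[[296.3,176.5],[315.5,197]],98)):
    print("side",n,(lift(s,uv,z)[:,:2]-C[:2])@M.T)
# reel side check: near axle end projection
print(proj(s,[e[1],e[0],e.mean(0)]))
for ob,nm in((e[1],0),):pass
m=viewer.cut_out("reel_center",s)
for d in m: 
    ys,xs=np.where(d["pixels"]);print(d["score"],d["centre"],xs.min(),xs.max(),ys.min(),ys.max())
E
```

```text
reel [[ 520.48401791  -79.63009388   70.        ]
 [ 486.80145019 -246.0367484    70.        ]] [ 503.64273405 -162.83342114   70.        ] 169.78130060635482 yaw -0.19971292593866044
stand [562.88884771 192.30112559  10.        ] 0.23590389687173985 0.23573444949370131 187.39707791301015 187.72998954208902
floor [[ 17.14903067  69.18205997]
 [ 17.66199766 -66.57099965]]
horn [[ 29.05634727  69.63786082]
 [ 28.9281474  -66.4066769 ]]
lip [[ 5.45040722e-02  6.92055212e+01]
 [ 9.07951682e-01 -6.72823813e+01]]
side horn [[ 29.67583494  68.76907724]
 [ 28.88291531 -67.90431887]]
side lip [[ -0.48910149  63.59818786]
 [  1.2368501  -68.1416069 ]]
[[284.46365764 310.85164637]
 [296.80330356 256.77690694]
 [291.12329345 281.63646594]]
0.94 [204.2, 357.4] 150 266 302 414
0.9 [291.6, 286.4] 258 322 248 315
0.64 [396.1, 329.4] 330 469 279 386
```

The crops confirm the small reel on the blue cradle, at about (503.6, -162.8), yaw -0.20, with a measured axle length of 169.8 mm. The stand is at about (562.7, 193), yaw 0.236, and the slot offset d is about 15 mm (top and side views agree). Next is a helper for working out rows, then setting out.

```bash
cat >> h.py <<'E'
def go(x,y,z,yaw):
    o=bot.get_obs();A=R.from_euler("xyz",o["tcp_rot"]);B=R.from_euler("xyz",[np.pi,0,yaw])
    r=(A.inv()*B).as_rotvec()/np.pi
    print("t",round(float(o["time"]),2),"pos",np.round(o["tool_pos"],1),"rot",np.round(o["tcp_rot"],3),"F",np.round(o["contact_force"],1),"w",round(float(o["grip_width"]),1))
    print("shift",np.round(A.inv().apply(np.array([x,y,z])-o["tool_pos"])/100,3),"turn",np.round(r,4))
E
python3 -m handwheel '0.33 -0.14 0 0 0 0 1; 0.66 -0.28 0 0 0 0 1; 0.98 -0.42 0 0 0 0 1'
python3 -m handwheel '0.33 -0.14 0 0 0 0 1; 0.66 -0.28 0 0 0 0 1; 0.98 -0.42 0 0 0 0 1'
python3 -m handwheel '0.33 -0.14 0 0 0 0 1; 0.66 -0.28 0 0 0 0 1; 0.98 -0.42 0 0 0 0 1'
python3 -m handwheel '0.33 -0.14 0 0 0 0.035 1; 0.66 -0.28 0 0 0 0.07 1; 0.98 -0.42 0 0 0 0.105 1; 0.98 -0.42 0 0 0 0.14 1; 0.98 -0.42 0 0 0 0.175 1; 0.98 -0.42 0 0 0 0.2 1; 0.98 -0.42 0 0 0 0.2 1'
python3 -c "
from h import *
go(503.6,-162.8,145,-.2)"
```

```text
time: 1.3
tool_pos: [290.0, -398.0, 226.6]
tcp_rot: [-3.142, -0.0, 0.426]
contact_force: [-0.2, -0.8, -0.9]
grip_width: 92.0
finger_force: 0.0
time: 1.55
tool_pos: [362.3, -318.5, 226.9]
tcp_rot: [3.141, -0.0, 0.428]
contact_force: [1.4, -0.4, 0.3]
grip_width: 91.8
finger_force: 0.0
time: 1.8
tool_pos: [434.1, -239.6, 226.9]
tcp_rot: [3.141, -0.0, 0.428]
contact_force: [0.0, -0.4, 0.5]
grip_width: 91.8
finger_force: 0.0
time: 2.38
tool_pos: [505.0, -161.9, 226.6]
tcp_rot: [3.142, 0.0, -0.203]
contact_force: [0.2, 0.8, 0.9]
grip_width: 91.6
finger_force: 0.0
t 2.38 pos [ 505.  -161.9  226.6] rot [ 3.142  0.    -0.203] F [0.2 0.8 0.9] w 91.6
shift [-0.011  0.012  0.816] turn [ 0.      0.     -0.0008]
```

```bash
python3 -m handwheel '-0.01 0.01 0.2 0 0 0 1; -0.01 0.01 0.4 0 0 0 1; -0.01 0.01 0.6 0 0 0 1; -0.01 0.01 0.8 0 0 0 1;-0.01 0.01 0.8 0 0 0 1'
python3 -c "
from h import *
go(503.6,-162.8,91,-.2)
p=viewer.capture('side');cv2.imwrite('pics/s1.png',cv2.resize(p['frame'][180:340,180:400,::-1],(770,560)))"
```

```text
time: 2.8
tool_pos: [501.4, -162.2, 143.2]
tcp_rot: [-3.14, 0.007, -0.198]
contact_force: [0.2, 0.4, -0.5]
grip_width: 91.8
finger_force: 0.0
t 2.8 pos [ 501.4 -162.2  143.2] rot [-3.14   0.007 -0.198] F [ 0.2  0.4 -0.5] w 91.8
shift [0.026 0.003 0.522] turn [-0.0005  0.0021  0.0005]
```

View pics/s1.png

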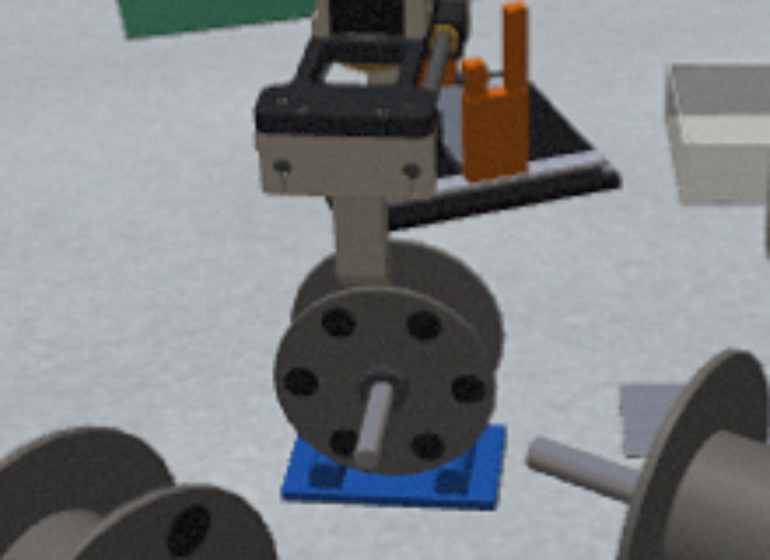

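The open finger (image 362,240) stands outside the near flange (top at about 385,290), roughly centred and clear. I'll descend with a small +x correction, then close.

```bash
python3 -m handwheel '0.02 0 0.13 0 0 0 1; 0.02 0 0.26 0 0 0 1; 0.02 0 0.39 0 0 0 1; 0.02 0 0.51 0 0 0 1; 0.02 0 0.51 0 0 0 1; 0.02 0 0.51 0 0 0 1'
python3 -c "
from h import *
go(503.6,-162.8,91,-.2)"
```

```text
time: 3.35
tool_pos: [506.0, -163.7, 96.7]
tcp_rot: [3.141, -0.001, -0.2]
contact_force: [0.3, -0.6, 1.1]
grip_width: 92.2
finger_force: 0.0
t 3.35 pos [ 506.  -163.7   96.7] rot [ 3.141e+00 -1.000e-03 -2.000e-01] F [ 0.3 -0.6  1.1] w 92.2
shift [-0.026 -0.004  0.057] turn [ 0.0001 -0.0003  0.0001]
```

```bash
python3 -m handwheel '-0.02 0 0.04 0 0 0 1; -0.02 0 0.04 0 0 0 1; -0.02 0 0.04 0 0 0 -1; -0.02 0 0.04 0 0 0 -1; -0.02 0 0.04 0 0 0 -1; -0.02 0 0.04 0 0 0 -1;-0.02 0 0.04 0 0 0 -1;-0.02 0 0.04 0 0 0 -1'
python3 -m handwheel '0 0 0 0 0 0 -1; 0 0 0 0 0 0 -1;0 0 0 0 0 0 -1;0 0 0 0 0 0 -1;0 0 0 0 0 0 -1;0 0 0 0 0 0 -1'
```

```text
time: 4.02
tool_pos: [503.7, -163.0, 91.8]
tcp_rot: [3.141, -0.0, -0.201]
contact_force: [0.4, -0.4, -0.6]
grip_width: 56.3
finger_force: 0.0
time: 4.52
tool_pos: [503.6, -163.0, 91.7]
tcp_rot: [3.142, -0.0, -0.201]
contact_force: [0.4, 1.4, -0.1]
grip_width: 50.1
finger_force: 29.8
```

```bash
python3 -m handwheel '0 0 -0.1 0 0 0 -1; 0 0 -0.25 0 0 0 -1; 0 0 -0.4 0 0 0 -1; 0 0 -0.55 0 0 0 -1; 0 0 -0.7 0 0 0 -1; 0 0 -0.7 0 0 0 -1'
python3 -m handwheel '0 0 -0.15 0 0 0 -1; 0 0 -0.3 0 0 0 -1; 0 0 -0.45 0 0 0 -1; 0 0 -0.6 0 0 0 -1; 0 0 -0.7 0 0 0 -1;0 0 -0.7 0 0 0 -1;0 0 -0.7 0 0 0 -1'
python3 - <<'E'
from h import *
y=.2358;c,s=np.cos(y),np.sin(y)
for x in(-8,16):print(562.7+c*x-s*.8,192.5+s*x+c*.8)
go(562.7-8*c-s*.8,192.5-8*s+.8*c,231.7,y)
p=viewer.capture('side');cv2.imwrite('pics/s2.png',cv2.resize(p['frame'][60:340,150:450,::-1],(600,560)))
E
```

```text
time: 5.02
tool_pos: [505.0, -163.7, 164.9]
tcp_rot: [3.14, -0.005, -0.2]
contact_force: [1.2, -0.6, -3.1]
grip_width: 49.9
finger_force: 29.8
time: 5.6
tool_pos: [503.5, -163.0, 231.3]
tcp_rot: [3.142, 0.0, -0.201]
contact_force: [-0.3, 0.6, -3.7]
grip_width: 49.9
finger_force: 29.8
554.7344812160096 191.4088948254657
578.0703473542384 197.01579696289153
t 5.6 pos [ 503.5 -163.   231.3] rot [ 3.142  0.    -0.201] F [-0.3  0.6 -3.7] w 49.9
shift [-0.204 -3.575 -0.004] turn [ 0.000e+00  1.000e-04 -1.389e-01]
```

View pics/s2.png

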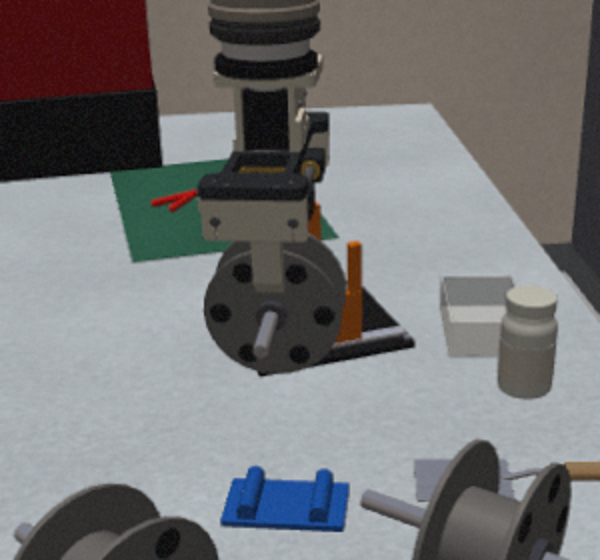

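The reel is held and lifted level at image (270,310), with the cradle empty at (285,500). Now I'll move it over the stand's lip side.

```bash
python3 -m handwheel '-0.01 -0.2 0 0 0 0 -1; -0.02 -0.45 0 0 0 0 -1; -0.04 -0.7 0 0 0 0 -1; -0.05 -0.9 0 0 0 0 -1'
python3 -m handwheel '-0.02 -0.25 0 0 0 0 -1; -0.03 -0.5 0 0 0 0 -1; -0.04 -0.7 0 0 0 0 -1; -0.05 -0.9 0 0 0 0 -1'
python3 -m handwheel '-0.02 -0.25 0 0 0 0 -1; -0.03 -0.5 0 0 0 0 -1; -0.04 -0.7 0 0 0 0 -1; -0.05 -0.9 0 0 0 0 -1'
python3 -m handwheel '-0.02 -0.2 0 0 0 -0.03 -1; -0.03 -0.4 0 0 0 -0.06 -1; -0.04 -0.6 0 0 0 -0.09 -1; -0.05 -0.8 0 0 0 -0.12 -1; -0.05 -0.88 0 0 0 -0.139 -1; -0.05 -0.88 0 0 0 -0.139 -1;-0.05 -0.88 0 0 0 -0.139 -1'
python3 -m handwheel '0 0 0.12 0 0 0 -1; 0 0 0.24 0 0 0 -1; 0 0 0.36 0 0 0 -1; 0 0 0.44 0 0 0 -1; 0 0 0.5 0 0 0 -1;0 0 0.5 0 0 0 -1;0 0 0.5 0 0 0 -1;0 0 0.5 0 0 0 -1'
python3 - <<'E'
from h import *
y=.2358;c,s=np.cos(y),np.sin(y)
go(562.7-8*c-s*.8,192.5-8*s+.8*c,130.7,y)
p=viewer.capture('side');cv2.imwrite('pics/s3.png',cv2.resize(p['frame'][100:280,230:430,::-1],(640,576)))
E
```

```text
time: 5.98
tool_pos: [516.0, -72.2, 230.2]
tcp_rot: [-3.141, 0.003, -0.201]
contact_force: [-1.0, -1.0, -2.2]
grip_width: 50.0
finger_force: 29.8
time: 6.32
tool_pos: [529.1, 16.7, 230.2]
tcp_rot: [3.141, 0.003, -0.2]
contact_force: [0.4, -0.3, -2.5]
grip_width: 49.6
finger_force: 29.8
time: 6.65
tool_pos: [542.1, 105.8, 230.1]
tcp_rot: [3.141, 0.003, -0.2]
contact_force: [1.4, -0.3, -1.7]
grip_width: 50.2
finger_force: 29.8
time: 7.23
tool_pos: [554.8, 191.8, 230.2]
tcp_rot: [3.141, 0.003, 0.235]
contact_force: [0.1, 0.4, -1.8]
grip_width: 50.3
finger_force: 29.8
time: 7.9
tool_pos: [555.7, 191.7, 182.4]
tcp_rot: [3.141, -0.001, 0.236]
contact_force: [0.1, 0.5, -2.4]
grip_width: 49.8
finger_force: 29.8
t 7.9 pos [555.7 191.7 182.4] rot [ 3.141e+00 -1.000e-03  2.360e-01] F [ 0.1  0.5 -2.4] w 49.8
shift [-0.011  0.     0.517] turn [ 0.0001 -0.0004 -0.0001]
```

View pics/s3.png

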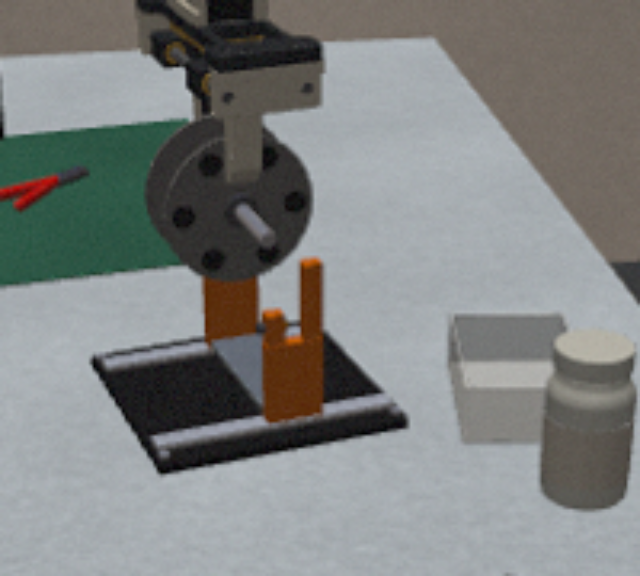

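The axle (near end at image 268,238) is above and on the -x side of the slots (lip 275,315; horn 312,265), so lowering is clear. Lower to about 6 mm above the lips.

```bash
python3 -m handwheel '0 0 0.1 0 0 0 -1; 0 0 0.2 0 0 0 -1; 0 0 0.3 0 0 0 -1; 0 0 0.4 0 0 0 -1; 0 0 0.5 0 0 0 -1;0 0 0.5 0 0 0 -1;0 0 0.5 0 0 0 -1;0 0 0.5 0 0 0 -1'
python3 -m handwheel '0.04 0 0 0 0 0 -1; 0.08 0 0 0 0 0 -1; 0.12 0 0 0 0 0 -1; 0.12 0 0 0 0 0 -1;0.12 0 0 0 0 0 -1;0.12 0 0 0 0 0 -1'
python3 -m handwheel '0.01 0 0 0 0 0 -1; 0.02 0 0 0 0 0 -1; 0.03 0 0 0 0 0 -1; 0.04 0 0 0 0 0 -1;0.04 0 0 0 0 0 -1;0.04 0 0 0 0 0 -1'
python3 - <<'E'
from h import *
for i in range(5):viewer.capture('top');o=bot.get_obs();print(o['tool_pos'].round(1),o['contact_force'].round(1),o['moment'].round(2))
E
```

```text
time: 8.62
tool_pos: [555.6, 191.9, 131.8]
tcp_rot: [3.141, -0.0, 0.236]
contact_force: [0.1, 0.1, -3.1]
grip_width: 50.0
finger_force: 29.8
time: 9.12
tool_pos: [566.9, 194.6, 131.6]
tcp_rot: [3.142, 0.0, 0.236]
contact_force: [-0.1, -0.5, -3.1]
grip_width: 50.2
finger_force: 29.8
time: 9.62
tool_pos: [570.9, 195.5, 131.7]
tcp_rot: [3.142, 0.0, 0.236]
contact_force: [-1.0, 0.1, -2.1]
grip_width: 50.0
finger_force: 29.8
[570.9 195.5 131.6] [-1.1  0.5 -3.7] [ 0.   -0.01 -0.  ]
[570.8 195.5 131.6] [ 0.6 -0.2 -3. ] [-0.05 -0.   -0.01]
[570.8 195.6 131.7] [ 0.2  0.7 -3.7] [0.04 0.07 0.02]
[570.8 195.5 131.7] [ 0.2 -0.4 -2.7] [0.01 0.05 0.02]
[570.9 195.6 131.7] [ 0.7  0.1 -2.6] [ 0.01 -0.   -0.04]
```

```bash
cat > f.py <<'E'
from h import *
F=[];M=[]
for i in range(4):viewer.capture('top');o=bot.get_obs();F.append(o['contact_force']);M.append(o['moment'])
y=.2358;c,s=np.cos(y),np.sin(y);F=np.mean(F,0);M=np.mean(M,0);d=o['tool_pos']-[562.7,192.5,0]
print("stand xyz",(c*d[0]+s*d[1]).round(1),(-s*d[0]+c*d[1]).round(1),d[2].round(1),"Fx,y,z",(c*F[0]+s*F[1]).round(2),(-s*F[0]+c*F[1]).round(2),F[2].round(2),"M",M.round(2),"yaw",o['tcp_rot'][2].round(3))
E
python3 -m handwheel '0.01 0 0 0 0 0 -1; 0.02 0 0 0 0 0 -1; 0.03 0 0 0 0 0 -1; 0.04 0 0 0 0 0 -1;0.04 0 0 0 0 0 -1;0.04 0 0 0 0 0 -1'; python3 f.py
python3 -m handwheel '0.01 0 0 0 0 0 -1; 0.02 0 0 0 0 0 -1; 0.02 0 0 0 0 0 -1;0.02 0 0 0 0 0 -1'; python3 f.py
```

```text
time: 10.37
tool_pos: [574.8, 196.5, 131.6]
tcp_rot: [3.142, 0.0, 0.236]
contact_force: [0.1, 0.5, -2.9]
grip_width: 50.2
finger_force: 29.8
stand xyz 12.6 1.1 131.7 Fx,y,z 0.15 0.05 -2.93 M [0.02 0.01 0.03] yaw 0.236
time: 10.9
tool_pos: [576.8, 197.0, 131.7]
tcp_rot: [3.142, -0.0, 0.236]
contact_force: [0.9, 1.0, -2.1]
grip_width: 50.0
finger_force: 29.8
stand xyz 14.7 1.1 131.7 Fx,y,z -0.06 0.19 -2.86 M [0.03 0.01 0.01] yaw 0.236
```

```bash
python3 -m handwheel '0.01 0 0 0 0 0 -1; 0.01 0 0 0 0 0 -1;0.01 0 0 0 0 0 -1' ; python3 f.py
```

```text
time: 11.35
tool_pos: [577.7, 197.2, 131.7]
tcp_rot: [3.142, -0.0, 0.236]
contact_force: [-0.3, 1.0, -2.9]
grip_width: 50.2
finger_force: 29.8
stand xyz 15.7 1.1 131.7 Fx,y,z -0.31 -0.22 -2.93 M [0.02 0.02 0.02] yaw 0.236
```

```bash
python3 -m handwheel '0.01 0 0 0 0 0 -1; 0.01 0 0 0 0 0 -1;0.01 0 0 0 0 0 -1' ; python3 f.py;python3 -m handwheel '0.01 0 0 0 0 0 -1; 0.01 0 0 0 0 0 -1;0.01 0 0 0 0 0 -1' |head -2; python3 f.py
```

```text
time: 11.8
tool_pos: [578.5, 197.4, 131.6]
tcp_rot: [3.141, 0.0, 0.236]
contact_force: [-1.9, 0.6, -2.4]
grip_width: 50.1
finger_force: 29.8
stand xyz 16.5 1.1 131.7 Fx,y,z -1.52 0.07 -2.24 M [-0.03  0.26  0.08] yaw 0.236
time: 12.25
tool_pos: [578.9, 197.5, 131.6]
stand xyz 16.9 1.1 131.6 Fx,y,z -5.51 -0.74 -0.52 M [-0.15  1.03  0.37] yaw 0.237
```

Only the left horn touches: Mz/Fx puts the force at y of about +67 mm. I'll turn the yaw slightly positive until both ends touch.

```bash
python3 -m handwheel '0 0 0 0 0 -0.003 -1; 0 0 0 0 0 -0.003 -1;0 0 0 0 0 -0.003 -1' |head -1; python3 f.py;python3 -m handwheel '0.005 0 0 0 0 0 -1; 0.005 0 0 0 0 0 -1;0.005 0 0 0 0 0 -1' |head -1; python3 f.py
```

```text
time: 12.7
stand xyz 17.3 1.0 131.6 Fx,y,z -4.71 -0.52 -0.67 M [-0.21  0.97  0.17] yaw 0.245
time: 13.15
stand xyz 17.5 1.1 131.6 Fx,y,z -6.42 -0.47 0.81 M [-0.3   1.25  0.18] yaw 0.246
```

```bash
python3 -m handwheel '0 0 0 0 0 -0.0015 -1; 0 0 0 0 0 -0.0015 -1;0 0 0 0 0 -0.0015 -1' |head -1; python3 f.py;python3 -m handwheel '-0.007 0 0 0 0 0 -1; -0.007 0 0 0 0 0 -1;-0.007 0 0 0 0 0 -1' |head -1; python3 f.py
```

```text
time: 13.6
stand xyz 17.7 1.1 131.6 Fx,y,z -5.31 -0.24 -0.78 M [-0.26  1.09 -0.07] yaw 0.25
time: 14.05
stand xyz 17.5 1.1 131.6 Fx,y,z -3.01 0.38 -3.32 M [-0.11  0.67 -0.15] yaw 0.25
```

```bash
python3 -m handwheel '-0.005 0 0 0 0 0 -1; -0.005 0 0 0 0 0 -1;-0.005 0 0 0 0 0 -1' |head -1; python3 f.py;python3 -m handwheel '-0.004 0 0 0 0 0 -1; -0.004 0 0 0 0 0 -1;-0.004 0 0 0 0 0 -1' |head -1; python3 f.py
```

```text
time: 14.5
stand xyz 17.2 1.0 131.7 Fx,y,z -1.46 0.02 -3.98 M [ 0.05  0.37 -0.1 ] yaw 0.25
time: 14.95
stand xyz 16.8 1.0 131.9 Fx,y,z -0.47 -0.0 -3.27 M [-0.    0.15 -0.04] yaw 0.25
```

```bash
python3 -m handwheel '-0.012 0 0 0 0 0 -1; -0.012 0 0 0 0 0 -1;-0.012 0 0.03 0 0 0 -1;-0.012 0 0.06 0 0 0 -1;-0.012 0 0.09 0 0 0 -1;-0.012 0 0.09 0 0 0 -1;-0.012 0 0.09 0 0 0 -1' |head -1; python3 f.py;python3 -m handwheel '0 0 0.02 0 0 0 -1; 0 0 0.03 0 0 0 -1;0 0 0.03 0 0 0 -1;0 0 0.03 0 0 0 -1' |head -1; python3 f.py
```

```text
time: 15.73
stand xyz 15.5 1.0 122.8 Fx,y,z 0.28 0.02 -3.24 M [0.02 0.01 0.  ] yaw 0.25
time: 16.27
stand xyz 15.4 1.0 119.7 Fx,y,z -0.26 -0.07 -2.84 M [-0.    0.01 -0.02] yaw 0.25
```

The axle bottom is now about 6 mm below the lip tops with no contact, so both ends are in the slots. I'll push past the plungers in small steps.

```bash
for i in 1; do python3 -m handwheel '0 0 0.01 0 0 0 -1; 0 0 0.02 0 0 0 -1;0 0 0.03 0 0 0 -1;0 0 0.03 0 0 0 -1' |head -1; python3 f.py;done;python3 -m handwheel '0 0 0.01 0 0 0 -1; 0 0 0.02 0 0 0 -1;0 0 0.03 0 0 0 -1;0 0 0.03 0 0 0 -1' |head -1; python3 f.py;python3 -m handwheel '0 0 0.01 0 0 0 -1; 0 0 0.02 0 0 0 -1;0 0 0.02 0 0 0 -1' |head -1; python3 f.py
```

```text
time: 16.8
stand xyz 15.5 1.0 116.7 Fx,y,z 0.41 0.1 -2.66 M [-0.   -0.11  0.07] yaw 0.25
time: 17.33
stand xyz 16.1 0.9 114.2 Fx,y,z 2.93 -0.57 1.31 M [-0.04 -0.69  0.08] yaw 0.25
time: 17.78
stand xyz 16.4 1.1 112.5 Fx,y,z 4.25 -0.29 5.08 M [ 0.06 -0.96 -0.13] yaw 0.25
```

```bash
python3 -m handwheel '0 0 0.01 0 0 0 -1; 0 0 0.02 0 0 0 -1;0 0 0.02 0 0 0 -1' |head -1; python3 f.py;python3 -m handwheel '0 0 0.01 0 0 0 -1; 0 0 0.02 0 0 0 -1;0 0 0.02 0 0 0 -1' |head -1; python3 f.py;python3 -m handwheel '0 0 0.01 0 0 0 -1; 0 0 0.02 0 0 0 -1;0 0 0.02 0 0 0 -1' |head -1; python3 f.py
```

```text
time: 18.23
stand xyz 16.5 1.0 110.3 Fx,y,z 6.06 0.3 4.0 M [ 0.15 -1.1  -0.32] yaw 0.25
time: 18.68
stand xyz 16.6 1.1 108.1 Fx,y,z 6.26 0.86 2.26 M [ 0.2  -1.28 -0.35] yaw 0.25
time: 19.13
stand xyz 16.3 1.1 105.4 Fx,y,z 7.38 0.48 -1.95 M [ 0.25 -1.47 -0.31] yaw 0.25
```

```bash
python3 -m handwheel '0.01 0 0 0 0 0 -1; 0.01 0 0.01 0 0 0 -1;0.01 0 0.02 0 0 0 -1;0.01 0 0.02 0 0 0 -1' |head -1; python3 f.py;python3 -m handwheel '0 0 0.01 0 0 0 -1; 0 0 0.02 0 0 0 -1;0 0 0.02 0 0 0 -1' |head -1; python3 f.py
```

```text
time: 19.67
stand xyz 16.0 1.2 102.5 Fx,y,z 6.08 0.2 -4.2 M [ 0.24 -1.09 -0.34] yaw 0.25
time: 20.12
stand xyz 16.1 1.5 101.4 Fx,y,z 4.46 3.3 0.36 M [ 0.13 -0.82 -0.23] yaw 0.251
```

```bash
python3 -m handwheel '0 0 0.01 0 0 0 -1; 0 0 0.01 0 0 0 -1;0 0 0.01 0 0 0 -1' |head -1; python3 f.py;python3 -m handwheel '0 0 0.01 0 0 0 -1; 0 0 0.01 0 0 0 -1;0 0 0.01 0 0 0 -1' |head -1; python3 f.py
```

```text
time: 20.57
stand xyz 16.2 1.7 100.9 Fx,y,z 3.26 4.22 3.35 M [ 0.15 -0.61 -0.15] yaw 0.251
time: 21.02
stand xyz 16.2 1.9 100.5 Fx,y,z 1.44 4.47 7.14 M [ 0.23 -0.31 -0.21] yaw 0.251
```

```bash
python3 - <<'E'
from h import *
p=viewer.capture('side');q=viewer.capture('top')
cv2.imwrite('pics/s4.png',np.hstack([cv2.resize(p['frame'][140:260,240:360,::-1],(400,400),interpolation=3),cv2.resize(q['frame'][190:310,155:275,::-1],(400,400),interpolation=3)]))
E
```

```text
(no output)
```

View pics/s4.png

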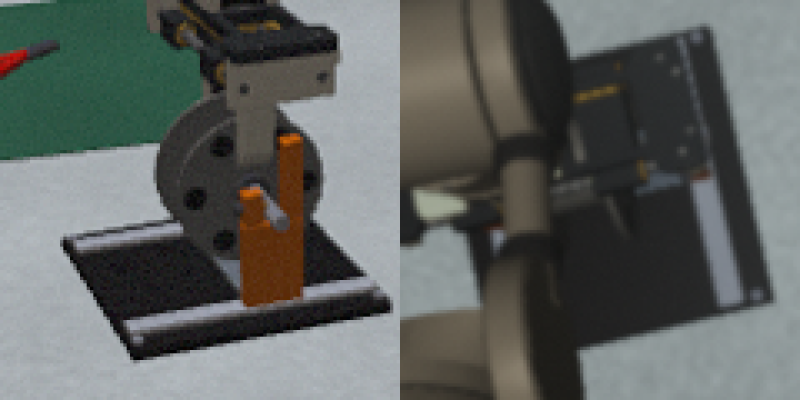

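The near (right) axle end sits low in its slot, at image (270,205) beside the lip. The moments put the load mostly on the right end, so I'll roll slightly to lower the left end.

```bash
cat >> f.py <<'E'
print("roll,pitch",o['tcp_rot'][:2].round(4),"w",o['grip_width'].round(1))
Fs=np.array([c*F[0]+s*F[1],-s*F[0]+c*F[1],F[2]+3]);Ms=np.array([c*M[0]+s*M[1],-s*M[0]+c*M[1],M[2]])
print("load y (mm) for arms .17,.19,.21:",[float(round((Ms[0]-a*Fs[1])/Fs[2]*1000,0)) for a in(.17,.19,.21)])
E
python3 f.py; python3 -m handwheel '0 0 0 -0.003 0 0 -1; 0 0 0 -0.003 0 0 -1;0 0 0 -0.003 0 0 -1' |head -1; python3 f.py
```

```text
stand xyz 16.2 1.9 100.5 Fx,y,z 1.92 4.29 7.38 M [ 0.22 -0.33 -0.21] yaw 0.251
time: 21.77
stand xyz 16.2 1.9 100.6 Fx,y,z 1.12 2.66 8.43 M [ 1.31  0.1  -0.04] yaw 0.25Traceback (most recent call last):
  File "f.py", line 6, in <module>
    print("roll,pitch",o['tcp_rot'][:2].round(4),"w",o['grip_width'].round(1))
                                                     ^^^^^^^^^^^^^^^^^^^^^
AttributeError: 'float' object has no attribute 'round'
Traceback (most recent call last):
  File "f.py", line 6, in <module>
    print("roll,pitch",o['tcp_rot'][:2].round(4),"w",o['grip_width'].round(1))
                                                     ^^^^^^^^^^^^^^^^^^^^^
AttributeError: 'float' object has no attribute 'round'
```

```bash
sed -i "s/o\['grip_width'\].round(1)/round(o['grip_width'],1)/" f.py; python3 -m handwheel '0 0 0 0.0015 0 0 -1; 0 0 0 0.0015 0 0 -1;0 0 0 0.0015 0 0 -1' |head -1; python3 f.py
```

```text
time: 22.22
stand xyz 16.2 1.9 100.5 Fx,y,z 1.33 3.68 7.32 M [ 0.9 -0.1 -0.1] yaw 0.25
roll,pitch [ 3.1381e+00 -3.0000e-04] w 50.2
load y (mm) for arms .17,.19,.21: [22.0, 15.0, 8.0]
```

Both floors now carry the load about evenly, with roughly 10 N on them. I'll release with a partial opening, since fully open fingers would hit the uprights, and then retreat straight up.

```bash
python3 -m handwheel '0 0 0 0 0 0 -0.2; 0 0 0 0 0 0 0; 0 0 0 0 0 0 0.4; 0 0 0 0 0 0 0.4;0 0 0 0 0 0 0.4;0 0 0 0 0 0 0.4;0 0 0 0 0 0 0.4'; python3 f.py
python3 -m handwheel '0 0 -0.05 0 0 0 0.4; 0 0 -0.15 0 0 0 0.4; 0 0 -0.3 0 0 0 0.4; 0 0 -0.5 0 0 0 0.4;0 0 -0.7 0 0 0 0.4;0 0 -0.9 0 0 0 0.4;0 0 -0.9 0 0 0 0.4' 
python3 -m handwheel '-0.3 0 -0.2 0 0 0 0.4; -0.6 0 -0.4 0 0 0 0.4; -0.9 0 -0.5 0 0 0 0.4; -0.9 0 -0.5 0 0 0 0.4'
python3 - <<'E'
from h import *
p=viewer.capture('side');q=viewer.capture('top')
cv2.imwrite('pics/s5.png',np.hstack([cv2.resize(p['frame'][140:260,240:360,::-1],(400,400),interpolation=3),cv2.resize(q['frame'][190:310,155:275,::-1],(400,400),interpolation=3)]))
y=.2358;c,s=np.cos(y),np.sin(y)
E=[[562.7+c*16-s*Y,192.5+s*16+c*Y,80] for Y in(86,-84)]
print("predicted ends side/top",proj(p,E),proj(q,E))
E
```

```text
time: 23.0
tool_pos: [577.9, 197.1, 99.1]
tcp_rot: [3.137, 0.002, 0.25]
contact_force: [-0.1, -0.4, 0.7]
grip_width: 64.2
finger_force: 0.0
stand xyz 16.2 1.0 99.5 Fx,y,z 0.13 0.07 0.21 M [ 0.03 -0.    0.01] yaw 0.25
roll,pitch [3.1367e+00 4.0000e-04] w 64.1
load y (mm) for arms .17,.19,.21: [6.0, 5.0, 5.0]
time: 23.78
tool_pos: [580.5, 198.3, 195.3]
tcp_rot: [3.136, -0.009, 0.25]
contact_force: [0.7, 0.9, 0.3]
grip_width: 64.0
finger_force: 0.0
time: 24.12
tool_pos: [487.7, 175.2, 242.4]
tcp_rot: [3.137, -0.001, 0.251]
contact_force: [1.9, 0.6, 0.7]
grip_width: 64.3
finger_force: 0.0
predicted ends side/top [[299.92532611 179.13869366]
 [324.20360829 206.07860846]] [[167.41874663 248.40512336]
 [246.80237445 229.06652854]]
```

View pics/s5.png

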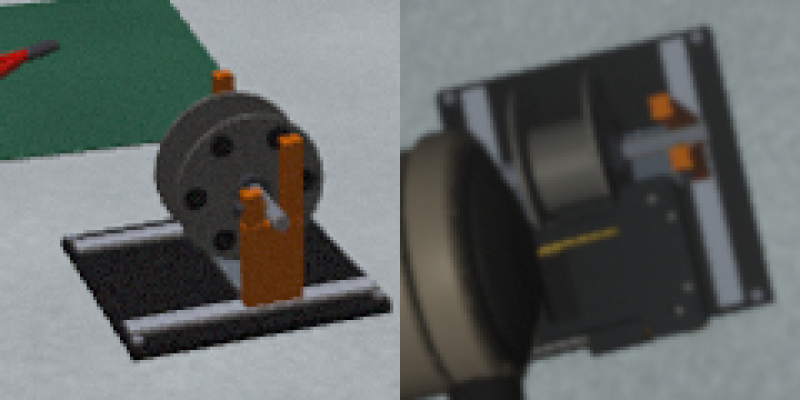

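The near axle end at side pixel (324.6,206.6) matches the seated prediction of (324.2,206.1). I'll move the arm off and check the left end.

```bash
python3 -m handwheel '0 0.3 -0.1 0 0 0 0.4; 0 0.6 -0.2 0 0 0 0.4; 0 0.9 -0.3 0 0 0 0.4; 0 0.98 -0.3 0 0 0 0.4'|head -2
python3 -m handwheel '0 0.3 0 0 0 0 0.4; 0 0.6 0 0 0 0 0.4; 0 0.9 0 0 0 0 0.4; 0 0.98 0 0 0 0 0.4;0 0.98 0 0 0 0 0.4'|head -2
python3 - <<'E'
from h import *
p=viewer.capture('side');q=viewer.capture('top')
cv2.imwrite('pics/s6.png',np.hstack([cv2.resize(p['frame'][140:260,240:360,::-1],(400,400),interpolation=3),cv2.resize(q['frame'][190:310,155:275,::-1],(400,400),interpolation=3)]))
E
```

```text
time: 24.55
tool_pos: [517.8, 77.6, 271.2]
time: 24.97
tool_pos: [540.4, -15.9, 269.3]
```

View pics/s6.png

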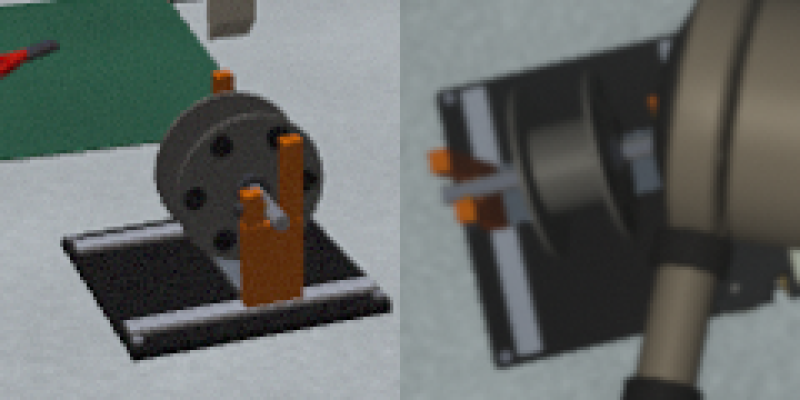

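The left end is in its slot at top pixel (167.9,247.3), against a seated prediction of (167.4,248.4). The reel is square and centred, and the arm is clear.

```bash
python3 -c "
from plant import bot
print(bot.close_job())"
```

```text
the job is handed in; nothing more can be done
None
```

The small reel is seated in both slots of the stand and released: in the last pictures both axle ends were within about 1 pixel of where a seated axle should appear. I handed the job in at about 25 s, and no verdict was returned.

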